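Set up the specimen arbor on the bench centres and load the mounts

TASK

Get the inspection arbor ready for the microscope: turn it on its centres with the red star wheel until its rubber-lined bed, the side with the two yellow end marks, faces straight up, then tighten the clamp by swinging the torque wrench clockwise until its handle clearly breaks over at the hinge. Next blow the empty bed clean with a full press of the air duster's red cap, let the cap come back up, and then lay every amber specimen mount flat on the bed inside its white lips. Leave the bed facing up, the clamp tight and the dish, dropper bottle and beaker standing where they are.

Things in the scene. Friction and masses are not known exactly. Their poses are not given: they have to be found in the camera images.
- centres: Fixed grey bench-centres fixture, 300 mm long along its y. Origin on the bench under the arbor's middle; y is parallel to the arbor's axis, 95 mm above the bench. Posts 20 mm thick, up to 117 mm high, at y = +108 and -108 mm. Beyond the -y post: clamp block with vertical bolt at y = -145 mm; beyond the +y post: the red star wheel.
- arbor (a joint): Turn of arbor and star wheel about the fixture's +y axis, rad (growing: the top moves towards fixture +x). 0 and 2 pi (6.28) both mean bed straight up; range -1.0 to 7.3. Square grey metal bar 60 x 60 mm in section, 172 mm long; friction of 0.2 N m holds it wherever it is left (about 4 N at a spoke's grip).
- bed (a point): Centre of the bed's surface: the black rubber-lined side of the arbor with a yellow stripe at each end, 30 mm from the arbor's axis. z points out of the bed, y along the arbor. Inside the white lips (3 mm thick, standing 4 mm above the surface) it is 54 mm across (x) and 166 mm long (y).
- star_hub (a point): Centre of the red star wheel, on the arbor's axis 158 mm from its middle; frame turns with the arbor (y along the axis). Hub 17 mm radius, 12 mm thick; four round spokes 10 mm thick in the x-z plane reach 66 mm from the axis, at 45, 135, 225, 315 degrees from z, the bed's facing direction. Pinch a spoke from above, fingers closing along the axis, about 50 mm out, and carry it round.
- bolt (a joint): Turn of the clamp bolt with the head of the torque wrench, rad, clockwise from above positive, 0 to 0.60; 0.60 is fully tight. It turns lightly (0.25 N m) and stays where it is left. At 0.20 the wrench points along the fixture's -y; at 0 it points 0.2 rad from there towards fixture +x.
- handle (a joint): Break-over of the wrench handle at its hinge, rad, clockwise from above positive: 0 is straight, 0.40 the stop. It gives way only once the bolt is tight, at 1.0 N m (about 9 to 12 N at the handle), and springs straight when let go. A clear break-over is above 0.2.
- handle_grip (a point): Middle of the orange wrench handle: 24 mm thick, 85 mm long, level, its axis 86 mm above the bench with free space below. The frame's y axis lies along the handle and points to the bolt. The bolt's axis is 155 mm from this point (when straight), the break-over hinge 110 mm. Tightening swings it towards the frame's -x.
- cap (a joint): Travel of the duster's red cap, m, 0 up, 0.008 fully down; it springs back. Needs about 2.5 N to start and 7 N at the bottom; past 0.005 it blows.
- cap_top (a point): Top of the red cap (30 mm across, 22 mm high) on the blue air-duster canister, 192 mm above the bench. The canister (60 mm across) is fixed to the bench in a 92 mm foot.
- mount0_mid (a point): Centre of a loose amber resin specimen mount, 34 x 34 x 14 mm, 40 g, with a metal section set in its top face; z is normal to the flat faces, x and y to its sides. Two to four of these four are present (None: absent).
- mount1_mid (a point): Centre of a loose amber resin specimen mount, 34 x 34 x 14 mm, 40 g, with a metal section set in its top face; z is normal to the flat faces, x and y to its sides. Two to four of these four are present (None: absent).
- mount2_mid (a point): Centre of a loose amber resin specimen mount, 34 x 34 x 14 mm, 40 g, with a metal section set in its top face; z is normal to the flat faces, x and y to its sides. Two to four of these four are present (None: absent).
- mount3_mid (a point): Centre of a loose amber resin specimen mount, 34 x 34 x 14 mm, 40 g, with a metal section set in its top face; z is normal to the flat faces, x and y to its sides. Two to four of these four are present (None: absent).
- dish: Loose shallow glass dish, 90 mm across, 16 mm high, origin under its centre. To be left alone.
- dropper: Loose amber dropper bottle, 36 mm across, 75 mm high, origin under its centre. To be left alone.
- beaker: Loose glass beaker, 64 mm across, 80 mm high, origin under its centre. To be left alone.
Mind the look-alikes: they are no part of the job. Of the things that look like the part that bears cap, the largest one is meant.

How it is judged:
On the way, in this order (a step that is already met when the one before it is completed fails the run):
1. the arbor rests with its bed facing up (angle between bed's own z axis and vertical below 0.15 rad and velocity of joint arbor between -0.05 and 0.05 rad/s), for 0.5 s.
2. with the bed up, the wrench handle breaks over with the clamp tight (angle between bed's own z axis and vertical below 0.15 rad and value of joint handle above 0.2 rad and value of joint bolt above 0.54 rad), for 0.1 s.
3. with the bed up and still empty, the duster cap is pressed down (angle between bed's own z axis and vertical below 0.15 rad and value of joint cap above 0.005 m and height (world z) of each of mount0_mid, mount1_mid, mount2_mid, mount3_mid below 0.1 m), for 0.1 s.
4. the cap is up again, before any mount is on the bed (value of joint cap below 0.002 m and height (world z) of each of mount0_mid, mount1_mid, mount2_mid, mount3_mid below 0.1 m), for 0.1 s.
5. every mount lies flat on the bed (angle between bed's own z axis and vertical below 0.15 rad and x of mount0_mid in the frame of bed between -0.02 and 0.02 m and y of mount0_mid in the frame of bed between -0.078 and 0.078 m and z of mount0_mid in the frame of bed between 0.003 and 0.0115 m and angle between the z axis of each of mount0_mid, mount1_mid, mount2_mid, mount3_mid and the z axis of bed, either way round below 0.15 rad and x of mount1_mid in the frame of bed between -0.02 and 0.02 m and y of mount1_mid in the frame of bed between -0.078 and 0.078 m and z of mount1_mid in the frame of bed between 0.003 and 0.0115 m and x of mount2_mid in the frame of bed between -0.02 and 0.02 m and y of mount2_mid in the frame of bed between -0.078 and 0.078 m and z of mount2_mid in the frame of bed between 0.003 and 0.0115 m and x of mount3_mid in the frame of bed between -0.02 and 0.02 m and y of mount3_mid in the frame of bed between -0.078 and 0.078 m and z of mount3_mid in the frame of bed between 0.003 and 0.0115 m), for 0.2 s.
At the end, for the whole second after the job is handed in: The bed faces up within 0.15 rad and is still, the clamp bolt is tight (above 0.54 rad), wrench handle straight and duster cap up, and every mount present lies flat at rest on the bed, its centre within 20 mm of the bed's long centre line and 78 mm of its middle (all of step 5 and velocity of joint arbor between -0.05 and 0.05 rad/s and value of joint bolt above 0.54 rad and value of joint handle below 0.1 rad and value of joint cap below 0.002 m and linear speed of each of mount0, mount1, mount2, mount3 below 0.02 m/s); the robot touches nothing.
It fails at once if the dish is shoved more than 40 mm or tipped over (distance of dish from where it was at the start of the episode above 0.04 m or angle between dish's own z axis and vertical above 0.6 rad).
It fails at once if the dropper bottle is shoved more than 40 mm or tipped over (distance of dropper from where it was at the start of the episode above 0.04 m or angle between dropper's own z axis and vertical above 0.6 rad).
It fails at once if the beaker is shoved more than 40 mm or tipped over (distance of beaker from where it was at the start of the episode above 0.04 m or angle between beaker's own z axis and vertical above 0.6 rad).
Of mount0, mount1, mount2, mount3 only 2 to 4 are there at a start; the rules pass over those that are not, and their reading is None.
At some moment in a run one of mount0, mount1, mount2, mount3 may be knocked a few centimetres aside while the robot is not near it.
Once in a run the grip may slacken for a moment while it holds something.
It also fails if it takes over 210 s, if anything falls off the work surface, if the arm or the gripper's body presses on something with over 40 N, if the wrist force passes 120 N, or if a joint passes its speed limit or range.

ROBOT

A 6-joint arm with a two-finger parallel gripper is mounted at the origin on the work surface. World frame = base frame: x ahead of the robot, y to its left, z up, the work surface at z = 0. Lengths are in m, angles in rad, forces in N, time in s.
With the tool pointing down it reaches from about 0.3 to 0.875 m from the base axis. Payload 6.4 kg.
Tool frame: the origin (TCP) lies at the very end of the fingers, on their centre line; the grasp point (between the pads) lies 19 mm behind it; z points along the fingers, y is the line along which they close (so a half turn about z gives the same grasp; the last joint's range is limited). The gripper opens to 88 mm and grips with 3 to 60 N. Pads are 18 mm wide; open, the fingers measure 123 mm over their backs; the gripper's body (75 mm by 187 mm) begins 45 mm behind the grasp point.
Start: joints at [-1.317, 0.181, 1.607, -0, 1.354, -0.206], TCP at [0.255, -0.515, 0.239] pointing down, gripper open.
Joint ranges: [-2.99, 2.99], [-0.89, 2.07], [0.3, 2.58], [-1.14, 4.28], [0, 2.63], [-3.12, 3.12]. Speed limits (rad/s): [2.57, 2.57, 3.01, 3.14, 3.14, 3.14].

INTERFACE

Orientations are given as [roll, pitch, yaw] about the fixed x, y, z axes, in that order (R = Rz(yaw) Ry(pitch) Rx(roll)).
In Python, from station import manip gives the robot as it stands.
- The arm moves only by the tool apply_moves, never from a script. Its argument "increments" is a list of rows, each a list of 3 entries, a list of its own where there are three numbers: the turn, a rotation vector about the world's x, y, z in degrees, then the shift along the world's x, y, z in mm, then the closure in counts, from 0 (fully open) to 255 (shut). A call has 1 to 8 rows; each row is the pose to reach, as a shift and turn from the pose commanded when the call began; what a row does not reach only later rows make up. A row lasts 1/12 s, in which the tool goes at most 41.7 mm and 7.16 degrees, less where a joint would pass 70% of its speed; a pose out of reach is approached as far as the arm can. A call with a gripper value outside its range is refused whole. The fingers move at their own pace and stop on an object; "grip_force" is the grip in N (left out, the last holds). Time passes only in rows, so rows that repeat a pose let the fingers close. It gives the time, the measured TCP pose, the force, the opening and the grip force at its end, in the units of the state.
- manip.get_obs(): the state, without advancing time (a new reading comes with each control period).
- manip.capture(name): name is "side" or "top"; returns the picture (384x512x3 uint8, red, green, blue); there is no depth.
- manip.camera_params(name): a dict with "K" (3x3 intrinsics, pixels), "R" (3x3) and "t" (3): a world point X has camera coordinates R X + t. Camera axes: x right, y down, z forward; pixel columns grow to the right and rows downward; lengths in m; the calibration is good to about 2 mm. A picture is of the moment at which its call begins. camera_params takes no time and is no camera call.
- manip.sign_off(): hands the job in; it is judged then, once.
The state is a dict: "time": time; "joint_positions": joint angles; "qd": joint speeds; "tau": joint torques, N m; "tcp_pos": TCP position; "tcp_rot": TCP orientation; "ft_force": force on the tool from outside, world axes, zero at the start; "ft_torque": the same for the moment, N m; "finger_gap": finger opening in m; "gripper_force": force on a finger pad.
Only numpy, scipy, OpenCV 4.12 (cv2) and the standard library are available. Lean on these libraries where they do the work, as an engineer would, in place of code of your own. Each camera call takes 0.05 s, during which the arm holds its last target. There are 200 camera calls.

## Working session

There is one attempt and no reset: what is moved stays moved. The work goes in short steps, Python scripts to look and compute and a tool call to move; the robot and the scene stay as the last step left them, time stands still between calls to the robot, and variables do not carry over. Pictures are saved under pics/ and viewed, at most 14 in all, crops included, and the job is handed in when it is done.

Besides the shell and the picture viewer there is one more tool, called after "Call:" as name(argument=value, ...), one argument or row to a line, values as JSON. apply_moves: Moves the arm, as the interface text tells. Its arguments: {"type":"object","properties":{"increments":{"type":"array"},"grip_force":{"type":"number"}},"required":["increments"]}

```bash
mkdir -p pics
python3 - <<'E'
from station import manip
import cv2
o=manip.get_obs();print(o['time'],o['tcp_pos'],o['tcp_rot'],o['finger_gap'])
for n in('side','top'):
    im=manip.capture(n);cv2.imwrite(f'pics/{n}0.png',im[:,:,::-1])
    c=manip.camera_params(n);print(n,c['K'].tolist() if hasattr(c['K'],'tolist') else c['K'],c['R'],c['t'])
E
```

```text
0.0 [ 0.2550379  -0.51476666  0.23784432] [-3.13993997e+00 -2.94792538e-04  4.59795746e-01] 0.08811237766230762
side [[380.360119449017, 0.0, 259.9975868137016], [0.0, 380.360119449017, 184.17473693663652], [0.0, 0.0, 1.0]] [[-0.74912855 -0.66241906  0.00272123]
 [-0.34154781  0.38272945 -0.8584074 ]
 [ 0.56758393 -0.64398692 -0.51296133]] [0.52368448 0.2718846  1.07818183]
top [[368.0003078133675, 0.0, 256.28569532871376], [0.0, 368.0003078133675, 196.4719776098373], [0.0, 0.0, 1.0]] [[-2.99411486e-04 -9.99863654e-01 -1.65100913e-02]
 [-9.97519484e-01  1.46077800e-03 -7.03757486e-02]
 [ 7.03902708e-02  1.64480665e-02 -9.97383913e-01]] [0.11870879 0.56725238 1.06605173]
```

View pics/side0.png

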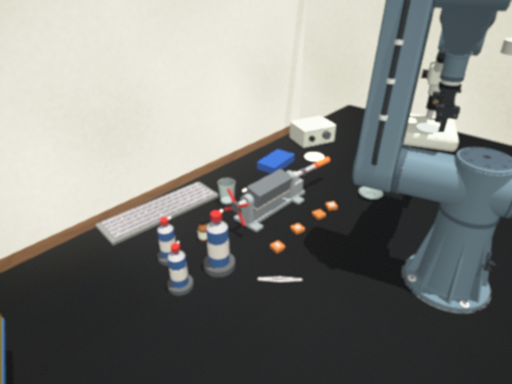

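View pics/top0.png

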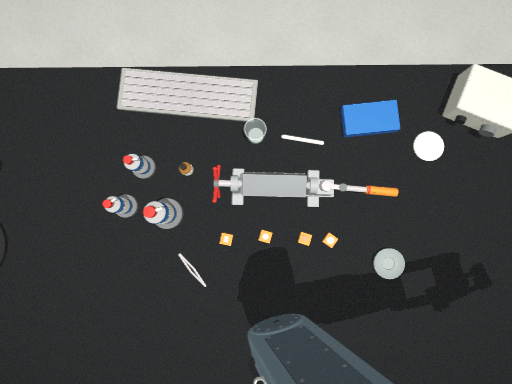

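Side view: fixture around (270,190), four mounts in front of it (277,246), (298,228), (319,214), (331,206), and the large canister at (218,240). Top view: fixture from (217,183) to (397,192), mounts along row 240, dish at (389,264). Next I'll zoom in on the fixture.

```bash
cat > h.py <<'E'
import numpy as np,cv2
from station import manip
def cam(n):
    c=manip.camera_params(n);return [np.array(c[k]) for k in('K','R','t')]
def ray(n,u,v):
    K,R,t=cam(n);d=R.T@np.linalg.solve(K,[u,v,1.]);return -R.T@t,d
def onz(n,u,v,z):
    o,d=ray(n,u,v);return o+d*(z-o[2])/d[2]
def proj(n,X):
    K,R,t=cam(n);p=K@(R@np.array(X)+t);return p[:2]/p[2]
def tri(a,b):
    A=[];B=[]
    for n,(u,v) in(('top',a),('side',b)):
        o,d=ray(n,u,v);d/=np.linalg.norm(d);P=np.eye(3)-np.outer(d,d);A.append(P);B.append(P@o)
    return np.linalg.lstsq(np.vstack(A),np.hstack(B),rcond=None)[0]
def mask(im,lo,hi,close=True):
    h=cv2.cvtColor(im,cv2.COLOR_RGB2HSV);return cv2.inRange(h,np.array(lo),np.array(hi))
def blobs(m,amin=15):
    n,l,s,c=cv2.connectedComponentsWithStats(m)
    return [(c[i].round(1).tolist(),s[i].tolist()) for i in range(1,n) if s[i][4]>=amin],l
def pic(crops,name,w=800):
    out=[]
    for n,(x0,y0,x1,y1) in crops:
        im=manip.capture(n)[y0:y1,x0:x1,::-1]
        out.append(cv2.resize(im,(w,int(w*(y1-y0)/(x1-x0))),interpolation=cv2.INTER_CUBIC))
    cv2.imwrite(name,np.vstack(out)[:600])
E
python3 - <<'E'
from h import *
pic([('top',(205,155,405,220)),('side',(200,145,360,212))],'pics/z1.png')
for n in('top','side'):
    im=manip.capture(n)
    print(n,'orange',blobs(mask(im,(5,150,120),(18,255,255)))[0])
    print(n,'red',blobs(cv2.bitwise_or(mask(im,(0,150,90),(3,255,255)),mask(im,(174,150,90),(180,255,255))))[0])
E
```

```text
top orange [([185.6, 168.4], [180, 162, 11, 12, 62]), ([382.9, 190.8], [365, 185, 34, 12, 236]), ([260.7, 233.6], [258, 229, 8, 12, 15]), ([326.1, 240.4], [322, 233, 11, 15, 23])]
top red [([127.1, 159.3], [123, 155, 10, 9, 62]), ([216.3, 171.7], [213, 165, 8, 16, 92]), ([215.7, 194.4], [212, 187, 9, 16, 90]), ([106.8, 203.4], [102, 199, 11, 9, 68]), ([149.0, 211.4], [143, 206, 13, 12, 115])]
side orange [([323.2, 161.7], [315, 156, 16, 12, 81]), ([331.2, 206.7], [325, 202, 13, 8, 46]), ([318.6, 213.6], [312, 209, 14, 10, 90]), ([297.3, 228.7], [290, 223, 15, 11, 77]), ([201.8, 227.4], [199, 225, 6, 6, 28]), ([277.4, 246.7], [270, 240, 15, 13, 94])]
side red [([231.8, 196.1], [228, 190, 8, 12, 24]), ([227.4, 208.2], [225, 207, 6, 4, 20]), ([215.4, 215.4], [210, 210, 12, 12, 115]), ([241.4, 219.3], [238, 212, 7, 14, 26]), ([163.8, 220.9], [161, 218, 7, 7, 40]), ([175.2, 247.3], [172, 244, 8, 8, 54])]
```

View pics/z1.png

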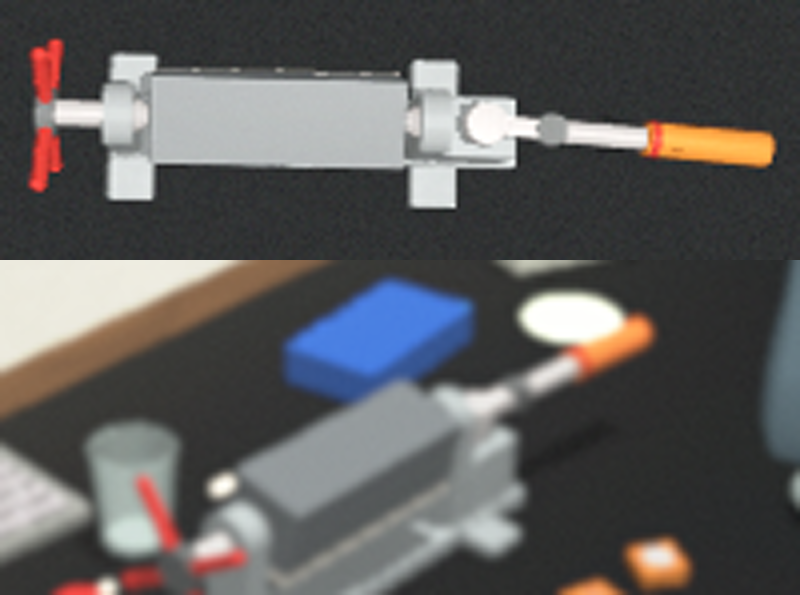

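Run:
```python
from h import *
P=lambda a,b,z:onz('top',205+a/4,155+b/4,z)
L=P(118,112,.117);R=P(436,121,.117);hub=P(43,113,.095);bolt=P(488,122,.11)
hh=[P(655,140,.098),P(770,149,.098)]
print('posts',L,R,np.linalg.norm(L-R),'hub',hub,'bolt',bolt)
print('handle',hh)
c=[P(150,72,.125),P(150,163,.125),P(407,75,.125),P(407,167,.125)]
print(np.array(c).round(4))
o=(L+R)/2;y=(L-R);y[2]=0;y/=np.linalg.norm(y);x=np.array([y[1],-y[0],0])
print('o',o,'yaw',np.arctan2(-y[0],y[1]) )
hub=o+.158*y;hub[2]=.095;print('hub from o',hub,proj('top',hub),proj('side',hub))
im=manip.capture('side')
m=cv2.bitwise_or(mask(im,(0,120,60),(6,255,255)),mask(im,(172,120,60),(180,255,255)))
vs,us=np.where(m>0)
C,d0=ray('side',0,0)
r=[]
for u,v in zip(us,vs):
    if not(215<u<255 and 185<v<232):continue
    C,d=ray('side',u,v);s=((hub-C)@y)/(d@y);p=C+d*s-hub
    a,b=p@x,p[2];rr=np.hypot(a,b)
    if .025<rr<.075:r.append((np.degrees(np.arctan2(a,b)),rr,u,v))
r=np.array(r)
print(np.histogram(r[:,0],bins=np.arange(-180,181,15)))
for lo in range(-180,180,10):
    q=r[(r[:,0]>=lo)&(r[:,0]<lo+10)]
    if len(q):print(lo,len(q),q.mean(0).round(2),q[:,1].max().round(3))
for n in('top','side'):
    im=manip.capture(n)
    print(n,'amber',blobs(mask(im,(5,90,70),(22,255,255)),40)[0])
```

```text
posts [0.59715515 0.17548371 0.117     ] [ 0.59062546 -0.03871522  0.117     ] 0.21429843553639824 hub [0.59893514 0.22904103 0.095     ] bolt [ 0.59058287 -0.07481471  0.11      ]
handle [array([ 0.57920539, -0.1905346 ,  0.098     ]), array([ 0.57290565, -0.26847062,  0.098     ])]
[[ 0.6232  0.1535  0.125 ]
 [ 0.562   0.1533  0.125 ]
 [ 0.6208 -0.0186  0.125 ]
 [ 0.5591 -0.018   0.125 ]]
o [0.59389031 0.06838424 0.117     ] yaw -0.03047478490864367
hub from o [0.59870458 0.22631088 0.095     ] [216.73519506 183.33096922] [236.84494024 206.70227125]
(array([ 1, 26, 11,  0,  0,  0,  0,  2, 13,  0,  0,  0,  1,  7, 23,  3,  0,
        0,  0, 14, 16,  0,  0,  0]), array([-180, -165, -150, -135, -120, -105,  -90,  -75,  -60,  -45,  -30,
        -15,    0,   15,   30,   45,   60,   75,   90,  105,  120,  135,
        150,  165,  180]))
-180 1 [-1.7078e+02  3.0000e-02  2.3800e+02  2.1400e+02] 0.027
-170 6 [-1.6210e+02  5.0000e-02  2.4067e+02  2.2117e+02] 0.066
-160 20 [-1.5523e+02  5.0000e-02  2.4165e+02  2.2060e+02] 0.069
-150 11 [-1.4629e+02  5.0000e-02  2.4255e+02  2.1936e+02] 0.062
-7
[... 391 characters left out ...]
27
110 14 [1.1658e+02 5.0000e-02 2.2707e+02 2.0714e+02] 0.073
120 16 [1.2451e+02 5.0000e-02 2.2806e+02 2.0906e+02] 0.072
top amber [([184.9, 168.0], [178, 162, 13, 12, 88]), ([382.5, 190.7], [365, 185, 34, 12, 288]), ([265.0, 235.8], [258, 229, 15, 15, 121]), ([304.5, 238.2], [297, 231, 16, 15, 159]), ([225.8, 238.6], [219, 232, 15, 14, 126]), ([329.7, 239.5], [322, 232, 17, 16, 112])]
side amber [([127.9, 205.7], [0, 128, 289, 145, 2642]), ([322.3, 162.0], [312, 155, 20, 15, 128]), ([331.4, 205.7], [324, 200, 15, 12, 107]), ([318.6, 213.5], [311, 208, 16, 12, 145]), ([201.7, 227.2], [197, 223, 10, 9, 64]), ([297.3, 228.1], [289, 222, 17, 13, 140]), ([277.2, 246.3], [269, 239, 17, 15, 159])]
```

The zoomed picture shows a plain grey top face. A white lip runs along the near lower edge of the arbor, around side (255..290, 190..218). The spokes put the turn at about -13° modulo 90. One closer crop should confirm which side is the bed.

Run:
```python
from h import *
pic([('top',(235,165,320,182)),('side',(245,165,310,225))],'pics/z2.png',500)
im=manip.capture('top')
print([im[r,275].tolist() for r in range(168,204,1)][:10])
```

```text
[[47, 49, 50], [46, 47, 50], [51, 50, 52], [53, 55, 55], [129, 128, 121], [89, 93, 95], [99, 104, 105], [193, 197, 197], [189, 192, 193], [189, 194, 193]]
```

View pics/z2.png

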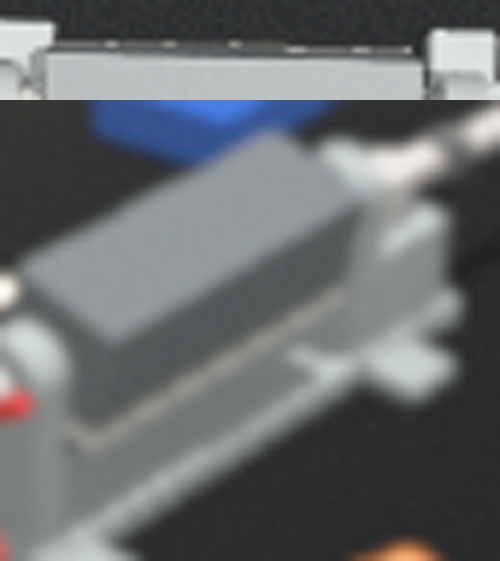

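The crop confirms the lip on the underside, visible along the lower near edge with a corner at its end. So the bed faces down with arbor ≈ 167°, and the shorter way is -167°. I'm moving above the wheel.

Call:
apply_moves(
  increments=[
    [[0,0,-7],[15,37,10],168],
    [[0,0,-14],[30,74,20],168],
    [[0,0,-21],[45,110,30],168],
    [[0,0,-28],[60,147,40],168],
    [[0,0,-28],[75,184,40],168],
    [[0,0,-28],[90,220,40],168],
    [[0,0,-28],[105,255,40],168],
    [[0,0,-28],[120,290,40],168],
  ],
  grip_force=20,
)

```text
time: 1.27
tcp_pos: [0.3755, -0.2236, 0.2791]
tcp_rot: [3.141, -0.001, -0.029]
ft_force: [0.7, 0.1, 0.8]
finger_gap: 0.0368
gripper_force: 0.0
```

Call:
apply_moves(
  increments=[
    [[0,0,0],[17,36,0],168],
    [[0,0,0],[34,72,0],168],
    [[0,0,0],[51,108,0],168],
    [[0,0,0],[68,144,0],168],
    [[0,0,0],[85,180,0],168],
    [[0,0,0],[102,216,0],168],
    [[0,0,0],[119,252,0],168],
    [[0,0,0],[136,288,0],168],
  ],
)

```text
time: 1.93
tcp_pos: [0.5117, 0.0648, 0.279]
tcp_rot: [3.141, -0.001, -0.029]
ft_force: [0.8, -0.7, -0.6]
finger_gap: 0.03
gripper_force: 0.0
```

Call:
apply_moves(
  increments=[
    [[0,0,0],[17,33,0],168],
    [[0,0,0],[34,66,0],168],
    [[0,0,0],[51,99,0],168],
    [[0,0,0],[68,132,0],168],
    [[0,0,0],[85,148,0],168],
    [[0,0,0],[105,158,0],168],
    [[0,0,0],[114,165,0],168],
    [[0,0,0],[114,165,0],168],
  ],
)

```text
time: 2.6
tcp_pos: [0.6262, 0.2291, 0.2779]
tcp_rot: [-3.141, 0.0, -0.028]
ft_force: [0.6, 0.6, 0.5]
finger_gap: 0.0303
gripper_force: 0.0
```

Run:
```python
from h import *
o=manip.get_obs();print(o['time'],o['tcp_pos'],o['tcp_rot'],o['finger_gap'],o['ft_force'])
```

```text
2.6 [0.62623706 0.22905535 0.27792365] [-3.14133719e+00  1.90509950e-04 -2.76181840e-02] 0.030253431823904085 [0.57899806 0.62931506 0.51632423]
```

Call:
apply_moves(
  increments=[
    [[0,0,0],[0,-1,-35],168],
    [[0,0,0],[0,-1,-70],168],
    [[0,0,0],[0,-1,-105],168],
    [[0,0,0],[0,-1,-125],168],
    [[0,0,0],[0,-1,-140],168],
    [[0,0,0],[0,-1,-150],168],
    [[0,0,0],[0,-1,-160],168],
    [[0,0,0],[0,-1,-160],168],
  ],
)

```text
time: 3.27
tcp_pos: [0.6241, 0.2262, 0.117]
tcp_rot: [3.141, 0.003, -0.029]
ft_force: [-0.1, 0.0, 0.2]
finger_gap: 0.03
gripper_force: 0.0
```

Call:
apply_moves(
  increments=[
    [[0,0,0],[0,0,0],255],
    [[0,0,0],[0,0,0],255],
    [[0,0,0],[0,0,0],255],
    [[0,0,0],[0,0,0],255],
    [[0,0,0],[0,0,0],255],
  ],
)

```text
time: 3.68
tcp_pos: [0.626, 0.227, 0.1201]
tcp_rot: [-3.141, -0.002, -0.029]
ft_force: [-0.1, 0.2, 3.7]
finger_gap: 0.0093
gripper_force: 20.0
```

Call:
apply_moves(
  increments=[
    [[0,0,0],[-8,0,4],255],
    [[0,0,0],[-16,0,6.5],255],
    [[0,0,0],[-25,1,7.5],255],
    [[0,0,0],[-33.5,1,7],255],
    [[0,0,0],[-42,1,5],255],
    [[0,0,0],[-50,1.5,1.5],255],
    [[0,0,0],[-57.5,1.5,-3],255],
    [[0,0,0],[-63.5,2,-9],255],
  ],
)

```text
time: 4.35
tcp_pos: [0.565, 0.2287, 0.1138]
tcp_rot: [-3.141, -0.009, -0.029]
ft_force: [0.7, -3.4, 12.7]
finger_gap: 0.0091
gripper_force: 20.0
```

Call:
apply_moves(
  increments=[
    [[0,0,0],[0,0,0],255],
    [[0,0,0],[0,0,0],180],
    [[0,0,0],[0,0,0],168],
    [[0,0,0],[0,0,0],168],
    [[0,0,0],[0,0,30],168],
    [[0,0,0],[0,0,60],168],
    [[0,0,0],[-35,0,60],168],
    [[0,0,0],[-60,0,60],168],
  ],
)

```text
time: 5.02
tcp_pos: [0.5023, 0.2289, 0.1716]
tcp_rot: [-3.141, -0.003, -0.03]
ft_force: [-0.1, -0.5, 0.1]
finger_gap: 0.0299
gripper_force: 0.0
```

```bash
cat > wheel.py <<'E'
from h import *
y=np.array([.029,1,0]);y/=np.linalg.norm(y);x=np.array([y[1],-y[0],0]);hub=np.array([.5988,.2275,.095])
def wheel():
    im=manip.capture('side')
    m=cv2.bitwise_or(mask(im,(0,120,60),(6,255,255)),mask(im,(172,120,60),(180,255,255)))
    q=[]
    for v,u in zip(*np.where(m>0)):
        if not(215<u<255 and 180<v<232):continue
        C,d=ray('side',u,v);p=C+d*((hub-C)@y)/(d@y)-hub;a=p@x;b=p[2]
        if .025<np.hypot(a,b)<.072:q.append(np.degrees(np.arctan2(a,b)))
    q=np.array(q);print(len(q),np.histogram(q,np.arange(-180,181,15))[0])
    w=np.exp(4j*np.radians(q-45)).mean();print('arbor mod 90:',np.degrees(np.angle(w))/4,abs(w))
E
python3 - <<'E'
from wheel import *
wheel()
o=manip.get_obs();print(o['time'],o['tcp_pos'],o['finger_gap'],o['ft_force'])
E
```

```text
95 [ 0  0 20  6  0  0  0  0  7  3  0  0  0  2 14 15  0  0  0  0 22  6  0  0]
arbor mod 90: -2.9302512465222006 0.9206698107720432
5.0667 [0.49634806 0.22912232 0.16933436] 0.03017182294313237 [-1.34741057  3.23657565 -2.06795674]
```

Call:
apply_moves(
  increments=[
    [[0,0,0],[30,0,15],168],
    [[0,0,0],[65,-1,15],168],
    [[0,0,0],[100,-2,15],168],
    [[0,0,0],[131,-2,10],168],
    [[0,0,0],[131,-2,-15],168],
    [[0,0,0],[131,-2,-40],168],
    [[0,0,0],[131,-2,-56],168],
    [[0,0,0],[131,-2,-56],168],
  ],
)

```text
time: 5.73
tcp_pos: [0.6295, 0.226, 0.1081]
tcp_rot: [3.14, 0.009, -0.029]
ft_force: [-0.1, 0.2, -0.3]
finger_gap: 0.0298
gripper_force: 0.0
```

Call:
apply_moves(
  increments=[
    [[0,0,0],[0,0,0],255],
    [[0,0,0],[0,0,0],255],
    [[0,0,0],[0,0,0],255],
    [[0,0,0],[0,0,0],255],
    [[0,0,0],[0,0,0],255],
  ],
)

```text
time: 6.15
tcp_pos: [0.6338, 0.2267, 0.1157]
tcp_rot: [-3.141, -0.003, -0.029]
ft_force: [-0.2, -1.5, 3.2]
finger_gap: 0.009
gripper_force: 20.0
```

Call:
apply_moves(
  increments=[
    [[0,0,0],[-7.5,0,5.5],255],
    [[0,0,0],[-16.5,0,10],255],
    [[0,0,0],[-25.5,1,12],255],
    [[0,0,0],[-35,1,13],255],
    [[0,0,0],[-44.5,1,11.5],255],
    [[0,0,0],[-54,1.5,8.5],255],
    [[0,0,0],[-62,2,4],255],
    [[0,0,0],[-69,2,-2],255],
  ],
)

```text
time: 6.82
tcp_pos: [0.5675, 0.2286, 0.1167]
tcp_rot: [-3.141, -0.01, -0.029]
ft_force: [-1.3, -2.0, 13.9]
finger_gap: 0.0087
gripper_force: 20.0
```

Call:
apply_moves(
  increments=[
    [[0,0,0],[0,0,0],255],
    [[0,0,0],[0,0,0],255],
    [[0,0,0],[0,0,0],168],
    [[0,0,0],[0,0,0],168],
    [[0,0,0],[0,0,0],168],
    [[0,0,0],[0,0,35],168],
    [[0,0,0],[0,0,75],168],
    [[0,0,0],[-40,0,100],168],
  ],
)

```text
time: 7.48
tcp_pos: [0.5336, 0.2284, 0.2129]
tcp_rot: [-3.14, -0.008, -0.031]
ft_force: [0.6, 0.1, 2.5]
finger_gap: 0.0305
gripper_force: 0.0
```

Call:
apply_moves(
  increments=[
    [[0,0,0],[-40,0,30],168],
    [[0,0,0],[-80,0,30],168],
    [[0,0,0],[-120,0,30],168],
    [[0,0,0],[-120,0,30],168],
  ],
)

```text
time: 7.82
tcp_pos: [0.4018, 0.2289, 0.2378]
tcp_rot: [3.141, 0.004, -0.027]
ft_force: [0.7, 0.1, -0.9]
finger_gap: 0.0299
gripper_force: 0.0
```

Run:
```python
from wheel import *
wheel()
o=manip.get_obs();print(o['time'],o['tcp_pos'],o['finger_gap'],o['ft_force'])
pic([('top',(205,160,345,200)),('side',(215,150,315,230))],'pics/z3.png',450)
```

```text
103 [ 0  0 15 18  0  0  0  0  0 14  0  0  0  0  7 21  0  0  0  0 14 14  0  0]
arbor mod 90: 2.283325860627107 0.919990809786303
7.8667 [0.40448737 0.22898312 0.23843421] 0.03030484475674262 [ 0.38228142 -0.14419239 -0.06924801]
```

View pics/z3.png

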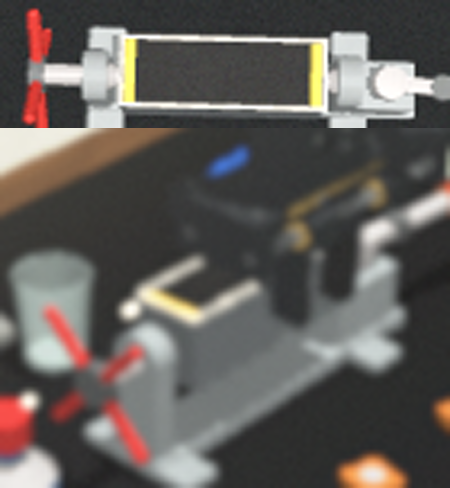

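Top view now shows the black bed with two yellow end stripes at zoomed x 130 and 315, framed by white lips; the side view shows it level. Next is the wrench.

Call:
apply_moves(
  increments=[
    [[0,0,0],[18,-36,0],255],
    [[0,0,0],[36,-72,0],255],
    [[0,0,0],[54,-108,0],255],
    [[0,0,0],[72,-144,0],255],
    [[0,0,0],[90,-180,0],255],
    [[0,0,0],[108,-216,0],255],
    [[0,0,0],[126,-252,0],255],
    [[0,0,0],[144,-288,0],255],
  ],
)

```text
time: 8.63
tcp_pos: [0.5544, -0.0625, 0.2382]
tcp_rot: [3.142, -0.0, -0.03]
ft_force: [-0.4, 0.1, 0.2]
finger_gap: 0.0004
gripper_force: 0.0
```

Call:
apply_moves(
  increments=[
    [[0,0,0],[18,-36,0],255],
    [[0,0,0],[36,-72,0],255],
    [[0,0,0],[54,-108,0],255],
    [[0,0,0],[72,-144,0],255],
    [[0,0,0],[87,-170,0],255],
    [[0,0,0],[87,-170,-30],255],
    [[0,0,0],[87,-170,-65],255],
    [[0,0,0],[87,-170,-65],255],
  ],
)

```text
time: 9.3
tcp_pos: [0.6363, -0.2294, 0.1645]
tcp_rot: [-3.136, 0.011, -0.031]
ft_force: [-0.8, 1.2, -1.7]
finger_gap: 0.0003
gripper_force: 0.0
```

Run:
```python
from h import *
o=manip.get_obs();print(o['time'],o['tcp_pos'],o['tcp_rot'],o['finger_gap'],o['ft_force'])
for n in('top','side'):
    im=manip.capture(n)
    print(n,'red',blobs(cv2.bitwise_or(mask(im,(0,150,90),(3,255,255)),mask(im,(174,150,90),(180,255,255))),30)[0])
    print(n,'orange',blobs(mask(im,(5,130,100),(20,255,255)),15)[0])
pic([('top',(280,140,430,250))],'pics/z4.png',640)
print(onz('top',389,264,0.01),onz('top',149,211,.192),proj('side',[.576,-.23,.086]))
```

```text
9.3 [ 0.63628497 -0.22941712  0.16445457] [-3.13561317  0.01132789 -0.03103757] 0.00031895584473209796 [-0.80395212  1.19710245 -1.74601891]
top red [([127.1, 159.3], [123, 155, 10, 9, 62]), ([216.2, 170.8], [213, 163, 8, 16, 88]), ([215.8, 193.7], [212, 186, 8, 16, 92]), ([106.8, 203.5], [102, 200, 11, 8, 68]), ([149.0, 211.4], [143, 206, 13, 12, 115])]
top orange [([185.3, 168.1], [179, 162, 12, 12, 75]), ([375.7, 190.1], [365, 185, 21, 11, 154]), ([265.0, 235.9], [258, 229, 15, 15, 89]), ([225.8, 238.9], [219, 232, 14, 14, 113]), ([304.5, 238.3], [298, 232, 14, 14, 126]), ([329.9, 239.7], [322, 232, 16, 16, 79])]
side red [([215.4, 215.4], [210, 210, 12, 12, 115]), ([163.8, 220.9], [161, 218, 7, 7, 40]), ([175.2, 247.4], [172, 244, 8, 8, 55])]
side orange [([322.6, 161.9], [313, 156, 18, 13, 103]), ([331.1, 206.1], [325, 200, 13, 11, 68]), ([318.6, 214.0], [312, 209, 14, 11, 103]), ([296.9, 228.2], [290, 222, 15, 13, 99]), ([201.7, 227.2], [198, 224, 8, 7, 41]), ([277.0, 247.0], [269, 241, 16, 12, 106])]
[ 0.369325   -0.27023631  0.01      ] [0.51937007 0.38289463 0.192     ] [321.69169704 162.32324143]
```

View pics/z4.png

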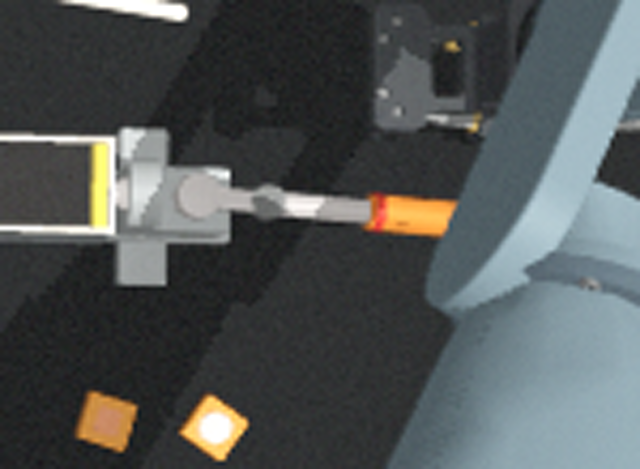

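The picture shows the handle unmoved, its near end at zoomed (375,212), the arm above it. I'm lowering beside it and sweeping it toward -x.

Call:
apply_moves(
  increments=[
    [[0,0,0],[0,0,-35],255],
    [[0,0,0],[0,0,-70],255],
    [[0,0,0],[0,0,-105],255],
    [[0,0,0],[0,0,-112],255],
    [[0,0,0],[0,0,-112],255],
    [[0,0,0],[-15,0,-112],255],
    [[0,0,0],[-25,0,-112],255],
    [[0,0,0],[-25,0,-112],255],
  ],
)

```text
time: 10.12
tcp_pos: [0.6155, -0.2304, 0.0658]
tcp_rot: [3.139, -0.004, -0.029]
ft_force: [0.6, 0.2, -0.4]
finger_gap: 0.0006
gripper_force: 0.0
```

Call:
apply_moves(
  increments=[
    [[0,0,0],[-10,0,0],255],
    [[0,0,0],[-20,1,0],255],
    [[0,0,0],[-30,2,0],255],
    [[0,0,0],[-40,3,0],255],
    [[0,0,0],[-50,3,0],255],
    [[0,0,0],[-60,4,0],255],
    [[0,0,0],[-65,5,0],255],
    [[0,0,0],[-65,5,0],255],
  ],
)

```text
time: 10.78
tcp_pos: [0.5517, -0.2254, 0.0649]
tcp_rot: [3.139, -0.006, -0.029]
ft_force: [3.4, -0.9, 1.4]
finger_gap: 0.0008
gripper_force: 1.4
```

Call:
apply_moves(
  increments=[
    [[0,0,0],[-6,2,0],255],
    [[0,0,0],[-12,4,0],255],
    [[0,0,0],[-18,6,0],255],
    [[0,0,0],[-24,8,0],255],
    [[0,0,0],[-30,10,0],255],
    [[0,0,0],[-30,10,0],255],
    [[0,0,0],[-30,10,0],255],
  ],
)

```text
time: 11.37
tcp_pos: [0.525, -0.2166, 0.0655]
tcp_rot: [3.136, -0.012, -0.029]
ft_force: [13.3, -0.7, -0.0]
finger_gap: 0.0006
gripper_force: 5.6
```

Run:
```python
from h import *
o=manip.get_obs();print(o['time'],o['tcp_pos'],o['tcp_rot'],o['ft_force'])
pic([('top',(280,160,400,215)),('side',(270,130,370,185))],'pics/z5.png',600)
```

```text
11.3667 [ 0.5250498  -0.21663823  0.06552122] [ 3.13622435 -0.01201409 -0.02947597] [13.32475088 -0.70235829 -0.02477209]
```

View pics/z5.png

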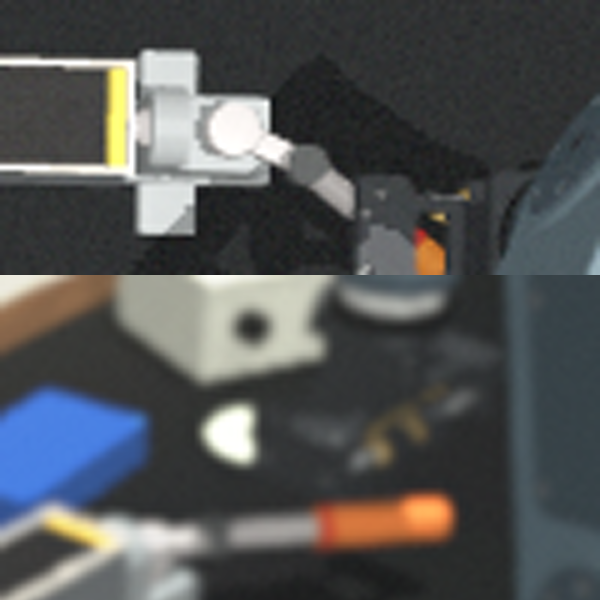

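The wrench is visibly bent at the hinge (top zoom (308,163)): about 26° before it and 42° after. I'll push a few mm more, then ease back slowly.

Call:
apply_moves(
  increments=[
    [[0,0,0],[-4,1,0],255],
    [[0,0,0],[-8,3,0],255],
    [[0,0,0],[-8,3,0],255],
    [[0,0,0],[-8,3,0],255],
    [[0,0,0],[-8,3,0],255],
  ],
)

```text
time: 11.88
tcp_pos: [0.5175, -0.2141, 0.0656]
tcp_rot: [3.136, -0.013, -0.03]
ft_force: [13.9, -2.9, 0.5]
finger_gap: 0.0003
gripper_force: 5.8
```

Call:
apply_moves(
  increments=[
    [[0,0,0],[3,-1,0],255],
    [[0,0,0],[6,-2,0],255],
    [[0,0,0],[9,-3,0],255],
    [[0,0,0],[12,-4,0],255],
    [[0,0,0],[15,-5,0],255],
    [[0,0,0],[18,-6,0],255],
    [[0,0,0],[21,-7,0],255],
    [[0,0,0],[24,-8,0],255],
  ],
)

```text
time: 12.55
tcp_pos: [0.5399, -0.2251, 0.0657]
tcp_rot: [3.131, -0.009, -0.029]
ft_force: [4.9, -14.6, 1.1]
finger_gap: 0.0005
gripper_force: 5.8
```

Call:
apply_moves(
  increments=[
    [[0,0,0],[3,-1,0],255],
    [[0,0,0],[6,-2,0],255],
    [[0,0,0],[9,-3,0],255],
    [[0,0,0],[12,-4,0],255],
    [[0,0,0],[15,-5,0],255],
    [[0,0,0],[25,-6,0],255],
    [[0,0,0],[45,-7,0],255],
    [[0,0,0],[60,-8,0],255],
  ],
)

```text
time: 13.22
tcp_pos: [0.5965, -0.2273, 0.0624]
tcp_rot: [3.142, -0.0, -0.029]
ft_force: [0.6, -0.1, -0.2]
finger_gap: 0.0004
gripper_force: 0.0
```

Call:
apply_moves(
  increments=[
    [[0,0,0],[0,0,40],255],
    [[0,0,0],[0,0,80],255],
    [[0,0,0],[0,0,120],255],
    [[0,0,0],[0,0,160],255],
    [[0,0,0],[0,40,195],255],
    [[0,0,0],[0,80,195],255],
    [[0,0,0],[0,120,195],255],
    [[0,0,0],[0,160,195],255],
  ],
)

```text
time: 13.88
tcp_pos: [0.5957, -0.0701, 0.2588]
tcp_rot: [3.141, -0.002, -0.03]
ft_force: [0.2, 0.4, 0.3]
finger_gap: 0.0004
gripper_force: 0.0
```

Run:
```python
from h import *
o=manip.get_obs();print(o['time'],o['tcp_pos'],o['tcp_rot'],o['ft_force'])
pic([('top',(205,140,405,290))],'pics/z6.png',760)
for n in('top','side'):
    im=manip.capture(n)
    print(n,'orange',blobs(mask(im,(5,130,100),(20,255,255)),15)[0])
    b,l=blobs(cv2.bitwise_or(mask(im,(0,150,90),(3,255,255)),mask(im,(174,150,90),(180,255,255))),90);print(b)
h=[]
# tri cap
print(tri((149,211.4),(215.4,215.4)))
```

```text
13.8833 [ 0.59569429 -0.07006564  0.25883281] [ 3.14097586e+00 -2.14237049e-03 -2.98358501e-02] [0.18070855 0.36645869 0.25637769]
top orange [([185.4, 168.2], [179, 162, 12, 12, 77]), ([372.4, 206.6], [361, 199, 21, 16, 170]), ([265.1, 236.0], [258, 230, 15, 14, 103]), ([225.7, 238.6], [219, 233, 14, 13, 106]), ([300.9, 236.6], [298, 232, 8, 12, 40])]
[([215.9, 193.7], [212, 186, 8, 16, 93]), ([149.0, 211.4], [143, 206, 13, 12, 115])]
side orange [([330.8, 166.7], [320, 162, 22, 11, 162]), ([331.1, 206.2], [325, 200, 13, 11, 69]), ([318.6, 213.6], [311, 208, 16, 12, 120]), ([297.2, 228.8], [290, 223, 15, 11, 84]), ([201.7, 227.2], [198, 224, 8, 7, 41]), ([277.4, 246.5], [270, 240, 16, 14, 118])]
[([215.4, 215.4], [210, 210, 12, 12, 115])]
[0.51903782 0.38585404 0.18361409]
```

View pics/z6.png

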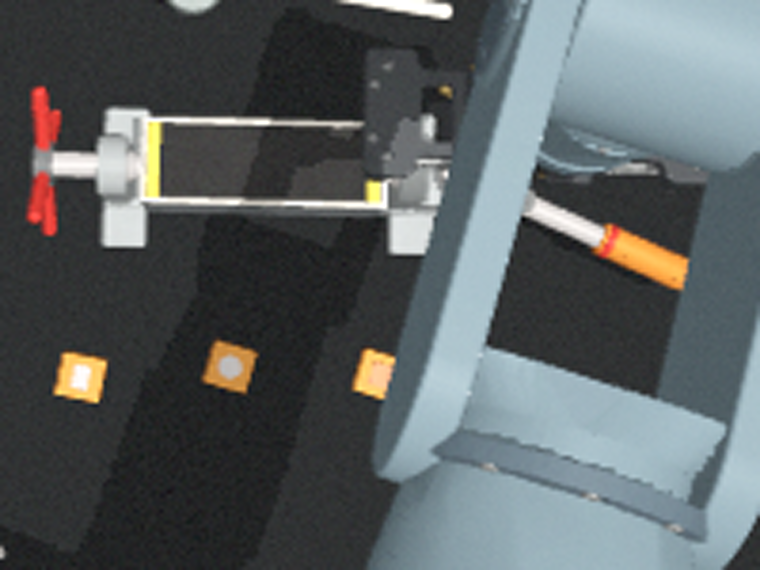

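The picture shows the wrench straight again, along (535,200)→(685,270) at about 25°; the bed still faces up. Next I'll go over the large duster's cap at (0.519, 0.386).

Call:
apply_moves(
  increments=[
    [[0,0,0],[-6,40,0],255],
    [[0,0,0],[-12,80,0],255],
    [[0,0,0],[-18,120,0],255],
    [[0,0,0],[-24,160,0],255],
    [[0,0,0],[-30,200,0],255],
    [[0,0,0],[-36,240,0],255],
    [[0,0,0],[-42,280,0],255],
    [[0,0,0],[-48,320,0],255],
  ],
)

```text
time: 14.7
tcp_pos: [0.5476, 0.2491, 0.257]
tcp_rot: [3.141, 0.0, -0.03]
ft_force: [1.0, -0.2, 0.3]
finger_gap: 0.0008
gripper_force: 0.0
```

Call:
apply_moves(
  increments=[
    [[0,0,0],[-6,40,0],255],
    [[0,0,0],[-12,80,0],255],
    [[0,0,0],[-20,115,0],255],
    [[0,0,0],[-24,134,0],255],
    [[0,0,0],[-24,134,0],255],
    [[0,0,0],[-24,134,-20],255],
    [[0,0,0],[-24,134,-40],255],
    [[0,0,0],[-24,134,-40],255],
  ],
)

```text
time: 15.37
tcp_pos: [0.5223, 0.3799, 0.2122]
tcp_rot: [3.137, 0.006, -0.03]
ft_force: [-0.6, -0.0, -0.5]
finger_gap: 0.0004
gripper_force: 0.0
```

Run:
```python
from h import *
o=manip.get_obs();print(o['time'],o['tcp_pos'],o['tcp_rot'],o['ft_force'])
print(proj('side',[.525,-.217,.086]))
```

```text
15.3667 [0.52226869 0.37989025 0.21219776] [ 3.13732149  0.00647778 -0.0302778 ] [-0.58172195 -0.02194632 -0.50688638]
[330.90409907 167.55663538]
```

Call:
apply_moves(
  increments=[
    [[0,0,0],[-2,3,-10],255],
    [[0,0,0],[-2,3,-18],255],
    [[0,0,0],[-2,3,-24],255],
    [[0,0,0],[-2,3,-28],255],
    [[0,0,0],[-2,3,-32],255],
    [[0,0,0],[-2,3,-35],255],
    [[0,0,0],[-2,3,-35],255],
    [[0,0,0],[-2,3,-35],255],
  ],
)

```text
time: 16.03
tcp_pos: [0.5221, 0.3852, 0.1844]
tcp_rot: [3.141, -0.002, -0.029]
ft_force: [-3.4, -4.6, 11.1]
finger_gap: 0.0006
gripper_force: 5.6
```

Call:
apply_moves(
  increments=[
    [[0,0,0],[0,0,-1],255],
    [[0,0,0],[0,0,-1.5],255],
    [[0,0,0],[0,0,-1.5],255],
    [[0,0,0],[0,0,-1.5],255],
  ],
)

```text
time: 16.37
tcp_pos: [0.5221, 0.3853, 0.1843]
tcp_rot: [3.142, -0.003, -0.029]
ft_force: [-6.6, -6.7, 17.8]
finger_gap: 0.0002
gripper_force: 9.0
```

Call:
apply_moves(
  increments=[
    [[0,0,0],[0,0,5],255],
    [[0,0,0],[0,0,15],255],
    [[0,0,0],[0,0,40],255],
    [[0,0,0],[0,0,75],255],
    [[0,0,0],[-40,0,75],255],
    [[0,0,0],[-80,0,75],255],
    [[0,0,0],[-120,0,75],255],
    [[0,0,0],[-140,0,75],255],
  ],
)

```text
time: 17.03
tcp_pos: [0.3776, 0.3856, 0.2556]
tcp_rot: [-3.141, 0.001, -0.028]
ft_force: [-0.2, 2.0, 0.8]
finger_gap: 0.0003
gripper_force: 0.0
```

```bash
cat > mounts.py <<'E'
from h import *
def mounts():
    im=manip.capture('top');m=mask(im,(4,70,50),(24,255,255));res=[]
    for c,s in blobs(m,70)[0]:
        if not(np.linalg.norm(np.array(c)-[185,168])>20 and c[0]>195):continue
        if max(s[2:4])>21:continue
        k=m[s[1]:s[1]+s[3],s[0]:s[0]+s[2]]
        cn=max(cv2.findContours(k,cv2.RETR_EXTERNAL,cv2.CHAIN_APPROX_NONE)[0],key=len)[:,0]+[s[0],s[1]]
        h=cv2.convexHull(np.array([onz('top',u,v,.012)[:2]*1000 for u,v in cn],np.float32))
        r=cv2.minAreaRect(h)
        print(np.round(c,1),'centre',np.round(r[0],1),'size',np.round(r[1],1),'ang',round(r[2],1))
    ims=manip.capture('side')
    print('side',[(c,s[4]) for c,s in blobs(mask(ims,(5,130,100),(20,255,255)),25)[0]])
E
python3 - <<'E'
from mounts import *
mounts()
o=manip.get_obs();print(o['time'],o['tcp_pos'],o['ft_force'])
im=manip.capture('top');
print(blobs(cv2.bitwise_or(mask(im,(0,150,90),(3,255,255)),mask(im,(174,150,90),(180,255,255))),90)[0])
im=manip.capture('side')
print(blobs(cv2.bitwise_or(mask(im,(0,150,90),(3,255,255)),mask(im,(174,150,90),(180,255,255))),90)[0])
for a,b in [((225.8,238.7),(277.2,246.7)),((265,236),(297.2,228.7)),((304.5,238.2),(318.6,213.6)),((330,240),(331.2,206))]: print((tri(a,b)*1000).round(1))
E
```

```text
[264.9 235.9] centre [451.4  92.5] size [37.3 36.3] ang 71.7
[304.4 238.2] centre [444.6 -23.5] size [38.1 35.4] ang 71.6
[225.8 238.5] centre [443.2 208.3] size [38.4 36.9] ang 79.0
[329.4 239.5] centre [440.3 -97.4] size [38.6 37.4] ang 54.3
side [([330.8, 166.7], 162), ([331.1, 206.2], 69), ([318.6, 213.5], 118), ([297.3, 228.1], 102), ([201.6, 227.1], 42), ([277.3, 246.4], 120)]
17.1333 [0.37829863 0.38607305 0.2559476 ] [ 0.01450139 -0.74740998 -0.06511398]
[([215.8, 193.7], [212, 186, 8, 16, 92]), ([149.0, 211.4], [143, 206, 13, 12, 115])]
[([215.4, 215.5], [210, 210, 12, 12, 114])]
[442.5 209.1   5.7]
[450.8  92.7   5.3]
[444.4 -24.1   8.2]
[439.3 -99.7   4.7]
```

Run:
```python
from h import *
im=manip.capture('top')
m=mask(im,(24,120,120),(34,255,255));b=blobs(m,15)[0];print(b)
P=[onz('top',*c,.125) for c,s in b];print(P)
sub=im[165:210,230:325]
w=((sub.min(2)>150)).astype(np.uint8)*255
# lips: rows of bright pixels between the yellow stripes
for u in(250,275,300):
    col=im[165:210,u].min(1);print(u,[ (165+i,int(v)) for i,v in enumerate(col) if v>90])
im=manip.capture('side')
b=blobs(mask(im,(22,100,120),(34,255,255)),8)[0];print('side',b)
```

```text
[([245.0, 181.3], [244, 172, 3, 20, 59]), ([302.7, 183.6], [301, 174, 4, 19, 68])]
[array([0.6008145 , 0.14672598, 0.125     ]), array([ 0.59430523, -0.00752666,  0.125     ])]
250 [(170, 95), (171, 255), (172, 105), (192, 232), (193, 176), (194, 95), (195, 93)]
275 [(171, 191), (172, 244), (192, 141), (193, 255), (194, 117), (195, 94)]
300 [(172, 231), (173, 147), (193, 226), (194, 216), (195, 94), (196, 93)]
side [([0.0, 350.0], [0, 317, 1, 67, 67])]
```

Call:
apply_moves(
  increments=[
    [[0,0,7],[10,-30,0],80],
    [[0,0,14],[20,-60,0],80],
    [[0,0,21],[30,-90,0],80],
    [[0,0,28],[40,-120,0],80],
    [[0,0,35],[50,-150,0],80],
    [[0,0,42],[65,-177,0],80],
    [[0,0,49],[65,-177,-20],80],
    [[0,0,56],[65,-177,-40],80],
  ],
)

```text
time: 18.0
tcp_pos: [0.4496, 0.2063, 0.2161]
tcp_rot: [3.139, -0.003, 0.946]
ft_force: [-0.0, 0.5, -0.9]
finger_gap: 0.0513
gripper_force: 0.0
```

Call:
apply_moves(
  increments=[
    [[0,0,7],[0,0,-30],80],
    [[0,0,14],[0,0,-60],80],
    [[0,0,21],[0,0,-90],80],
    [[0,0,24.7],[0,0,-120],80],
    [[0,0,24.7],[0,0,-150],80],
    [[0,0,24.7],[0,0,-170],80],
    [[0,0,24.7],[0,0,-170],80],
    [[0,0,24.7],[0,0,-170],80],
  ],
)

```text
time: 18.67
tcp_pos: [0.4464, 0.2079, 0.0443]
tcp_rot: [-3.139, 0.001, 1.375]
ft_force: [0.7, 0.1, 0.2]
finger_gap: 0.0603
gripper_force: 0.0
```

Run:
```python
from mounts import *
o=manip.get_obs();print(o['time'],o['tcp_pos'],np.degrees(o['tcp_rot']),o['ft_force'],o['finger_gap'])
mounts()
```

```text
18.6667 [0.44637545 0.20787265 0.04434006] [-1.79849053e+02  6.38041448e-02  7.87677573e+01] [0.69030444 0.07944012 0.17062003] 0.06032091705966745
[322.2 223.2] centre [489.1 -76.7] size [37.4 37. ] ang 55.8
[264.9 235.8] centre [451.4  92.5] size [37.3 36.3] ang 71.7
[304.4 238.2] centre [444.6 -23.6] size [38.  35.4] ang 71.6
side [([330.8, 166.7], 163), ([318.0, 209.8], 191), ([201.6, 227.1], 42), ([300.2, 231.2], 26), ([277.1, 247.1], 101)]
```

Call:
apply_moves(
  increments=[
    [[0,0,0],[-3,1,-15],80],
    [[0,0,0],[-3,1,-30],80],
    [[0,0,0],[-3,1,-37],80],
    [[0,0,0],[-3,1,-37],80],
    [[0,0,0],[-3,1,-37],80],
  ],
)

```text
time: 19.18
tcp_pos: [0.4442, 0.2097, 0.0092]
tcp_rot: [3.14, -0.0, 1.376]
ft_force: [0.6, 0.4, 0.0]
finger_gap: 0.0603
gripper_force: 0.0
```

Call:
apply_moves(
  increments=[
    [[0,0,0],[0,0,0],255],
    [[0,0,0],[0,0,0],255],
    [[0,0,0],[0,0,0],255],
    [[0,0,0],[0,0,0],255],
    [[0,0,0],[0,0,0],255],
    [[0,0,0],[0,0,0],255],
  ],
  grip_force=20,
)

```text
time: 19.68
tcp_pos: [0.4437, 0.2096, 0.0087]
tcp_rot: [3.141, -0.0, 1.376]
ft_force: [-1.2, 0.2, 3.8]
finger_gap: 0.0334
gripper_force: 20.0
```

Call:
apply_moves(
  increments=[
    [[0,0,0],[0,0,30],255],
    [[0,0,0],[0,0,70],255],
    [[0,0,0],[0,0,110],255],
    [[0,0,0],[0,0,150],255],
    [[0,0,4],[0,0,170],255],
    [[0,0,9.5],[30,-20,170],255],
    [[0,0,9.5],[60,-40,170],255],
    [[0,0,9.5],[90,-50,170],255],
  ],
)

```text
time: 20.35
tcp_pos: [0.5345, 0.1582, 0.1792]
tcp_rot: [3.14, 0.0, 1.543]
ft_force: [0.3, 0.9, -1.2]
finger_gap: 0.0336
gripper_force: 20.0
```

Call:
apply_moves(
  increments=[
    [[0,0,0],[30,-15,0],255],
    [[0,0,0],[54,-25,0],255],
    [[0,0,0],[64,-30,0],255],
    [[0,0,0],[64,-30,0],255],
    [[0,0,0],[64,-30,-15],255],
    [[0,0,0],[64,-30,-25],255],
    [[0,0,0],[64,-30,-25],255],
    [[0,0,0],[64,-30,-25],255],
  ],
)

```text
time: 21.02
tcp_pos: [0.5956, 0.1303, 0.1523]
tcp_rot: [-3.139, 0.0, 1.543]
ft_force: [-0.4, 0.4, -0.3]
finger_gap: 0.0336
gripper_force: 20.0
```

Run:
```python
from mounts import *
o=manip.get_obs();print(o['time'],o['tcp_pos'],np.degrees(o['tcp_rot']),o['ft_force'],o['finger_gap'])
```

```text
21.0167 [0.59557202 0.13028685 0.15230284] [-1.79833459e+02  1.46182213e-03  8.83947821e+01] [-0.43541529  0.42064363 -0.33891175] 0.03359862558986236
```

Call:
apply_moves(
  increments=[
    [[0,0,0],[1,0,-10],255],
    [[0,0,0],[1,0,-15],255],
    [[0,0,0],[1,0,-18],255],
    [[0,0,0],[1,0,-18.5],255],
    [[0,0,0],[1,0,-18.5],255],
  ],
)

```text
time: 21.43
tcp_pos: [0.5983, 0.1296, 0.1347]
tcp_rot: [-3.141, 0.0, 1.542]
ft_force: [-0.3, 0.1, 0.4]
finger_gap: 0.0337
gripper_force: 20.0
```

Call:
apply_moves(
  increments=[
    [[0,0,0],[0,0,0],110],
    [[0,0,0],[0,0,0],110],
    [[0,0,0],[0,0,0],110],
    [[0,0,0],[0,0,15],110],
    [[0,0,0],[0,0,40],110],
    [[0,0,0],[0,0,80],80],
    [[0,0,0],[-40,-10,80],80],
    [[0,0,0],[-80,-20,80],80],
  ],
)

```text
time: 22.1
tcp_pos: [0.521, 0.1093, 0.2184]
tcp_rot: [3.134, -0.0, 1.542]
ft_force: [-0.5, 0.1, -0.3]
finger_gap: 0.0601
gripper_force: 0.0
```

Run:
```python
from mounts import *
o=manip.get_obs();print(o['time'],o['tcp_pos'],np.degrees(o['tcp_rot']),o['ft_force'],o['finger_gap'])
mounts()
```

```text
22.1 [0.52103659 0.10929792 0.21840573] [ 1.79540212e+02 -2.42628000e-03  8.83582409e+01] [-0.50029792  0.06988816 -0.29926458] 0.06009955609008945
[322.2 223.2] centre [489.1 -76.7] size [37.4 37. ] ang 55.8
[304.8 238.1] centre [444.6 -23.6] size [37.9 35.4] ang 71.6
side [([330.8, 166.7], 163), ([257.4, 185.8], 61), ([317.9, 209.9], 190), ([297.3, 228.2], 102), ([201.7, 227.2], 41)]
```

Call:
apply_moves(
  increments=[
    [[0,0,-6],[-35,-10,-10],80],
    [[0,0,-12],[-67,-17,-20],80],
    [[0,0,-16.4],[-67,-17,-55],80],
    [[0,0,-16.4],[-67,-17,-90],80],
    [[0,0,-16.4],[-67,-17,-125],80],
    [[0,0,-16.4],[-67,-17,-155],80],
    [[0,0,-16.4],[-67,-17,-170],80],
    [[0,0,-16.4],[-67,-17,-170],80],
  ],
)

```text
time: 22.87
tcp_pos: [0.4488, 0.0926, 0.0415]
tcp_rot: [-3.135, 0.002, 1.255]
ft_force: [-0.6, 0.0, 0.7]
finger_gap: 0.0606
gripper_force: 0.0
```

Call:
apply_moves(
  increments=[
    [[0,0,0],[0,0,-15],80],
    [[0,0,0],[0,0,-30],80],
    [[0,0,0],[0,0,-36.5],80],
    [[0,0,0],[0,0,-36.5],80],
    [[0,0,0],[0,0,-36.5],80],
  ],
)

```text
time: 23.28
tcp_pos: [0.452, 0.0925, 0.009]
tcp_rot: [3.141, -0.0, 1.256]
ft_force: [-0.6, 0.2, -0.4]
finger_gap: 0.0607
gripper_force: 0.0
```

Call:
apply_moves(
  increments=[
    [[0,0,0],[0,0,0],255],
    [[0,0,0],[0,0,0],255],
    [[0,0,0],[0,0,0],255],
    [[0,0,0],[0,0,0],255],
    [[0,0,0],[0,0,0],255],
    [[0,0,0],[0,0,0],255],
  ],
)

```text
time: 23.78
tcp_pos: [0.4517, 0.0926, 0.0087]
tcp_rot: [3.141, -0.0, 1.256]
ft_force: [-1.8, 0.3, 5.1]
finger_gap: 0.0335
gripper_force: 20.0
```

Call:
apply_moves(
  increments=[
    [[0,0,0],[0,0,30],255],
    [[0,0,0],[0,0,70],255],
    [[0,0,0],[0,0,110],255],
    [[0,0,0],[0,0,150],255],
    [[0,0,5],[0,0,170],255],
    [[0,0,11],[30,0,170],255],
    [[0,0,16.4],[65,-1,170],255],
    [[0,0,16.4],[100,-3,170],255],
  ],
)

```text
time: 24.45
tcp_pos: [0.5527, 0.0898, 0.1794]
tcp_rot: [3.139, 0.0, 1.547]
ft_force: [0.0, 0.9, -0.3]
finger_gap: 0.0338
gripper_force: 20.0
```

Call:
apply_moves(
  increments=[
    [[0,0,0],[30,0,0],255],
    [[0,0,0],[42,0,0],255],
    [[0,0,0],[45,0,0],255],
    [[0,0,0],[45,0,-5],255],
    [[0,0,0],[45,0,-20],255],
    [[0,0,0],[45,0,-30],255],
    [[0,0,0],[45,0,-30],255],
    [[0,0,0],[45,0,-30],255],
  ],
)

```text
time: 25.12
tcp_pos: [0.5948, 0.0897, 0.1474]
tcp_rot: [-3.139, -0.0, 1.542]
ft_force: [0.7, 0.1, -0.4]
finger_gap: 0.0337
gripper_force: 20.0
```

Call:
apply_moves(
  increments=[
    [[0,0,0],[0,0,-8],255],
    [[0,0,0],[0,0,-12],255],
    [[0,0,0],[0,0,-14.5],255],
    [[0,0,0],[0,0,-14.5],255],
    [[0,0,0],[0,0,-14.5],255],
  ],
)

```text
time: 25.53
tcp_pos: [0.5964, 0.0896, 0.1341]
tcp_rot: [3.141, 0.0, 1.542]
ft_force: [-0.8, -0.3, 2.1]
finger_gap: 0.0337
gripper_force: 20.0
```

Call:
apply_moves(
  increments=[
    [[0,0,0],[0,0,0],110],
    [[0,0,0],[0,0,0],110],
    [[0,0,0],[0,0,0],110],
    [[0,0,0],[0,0,15],110],
    [[0,0,0],[0,0,40],110],
    [[0,0,0],[0,0,80],80],
    [[0,0,0],[-30,-20,80],80],
    [[0,0,0],[-60,-40,80],80],
  ],
)

```text
time: 26.2
tcp_pos: [0.5384, 0.0494, 0.2169]
tcp_rot: [3.135, 0.001, 1.544]
ft_force: [-0.5, -0.9, -0.3]
finger_gap: 0.0605
gripper_force: 0.0
```

Call:
apply_moves(
  increments=[
    [[0,0,-6],[-30,-25,0],80],
    [[0,0,-12],[-60,-50,0],80],
    [[0,0,-16.7],[-92,-73,-20],80],
    [[0,0,-16.7],[-92,-73,-55],80],
    [[0,0,-16.7],[-92,-73,-90],80],
    [[0,0,-16.7],[-92,-73,-125],80],
    [[0,0,-16.7],[-92,-73,-160],80],
    [[0,0,-16.7],[-92,-73,-170],80],
  ],
)

```text
time: 26.87
tcp_pos: [0.4409, -0.0226, 0.0396]
tcp_rot: [-3.134, 0.0, 1.25]
ft_force: [-0.5, -0.6, 0.1]
finger_gap: 0.0604
gripper_force: 0.0
```

Run:
```python
from mounts import *
o=manip.get_obs();print(o['time'],o['tcp_pos'],np.degrees(o['tcp_rot']),o['ft_force'],o['finger_gap'])
mounts()
for s in(60,20):print(proj('side',[.596+.029*s/1000,.0695+s/1000,.135]))
pic([('side',(230,150,350,240))],'pics/z7.png',800)
```

```text
26.8667 [ 0.44087172 -0.02256528  0.03963376] [-1.79590047e+02  1.76323339e-03  7.16059149e+01] [-0.47879244 -0.63954979  0.07453226] 0.06036598901373704
[251.8 181.5] centre [614.4 132.6] size [38.9 42.1] ang 89.9
[266.4 182.2] centre [611.3  87.9] size [38.8 42. ] ang 89.9
side [([337.5, 165.5], 50), ([261.7, 183.4], 107), ([317.7, 204.1], 59), ([318.9, 213.7], 110), ([201.7, 227.2], 41)]
[257.13601698 184.59764278]
[265.26116854 180.1919527 ]
```

View pics/z7.png

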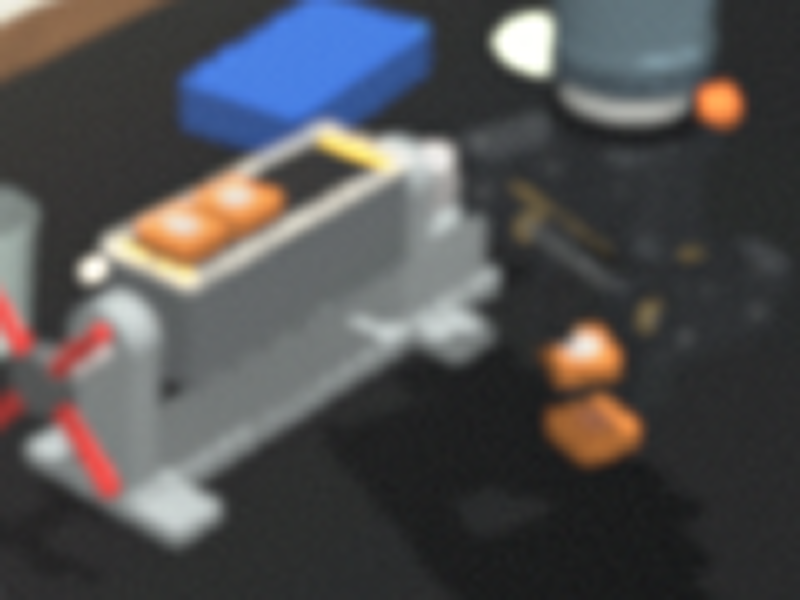

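The picture shows two mounts flat on the bed at (185,225) and (240,195), inside the lips, and the other two on the bench at (590,430) and (585,355). I'm picking C.

Call:
apply_moves(
  increments=[
    [[0,0,0],[0,0,-15],80],
    [[0,0,0],[0,0,-30],80],
    [[0,0,0],[0,0,-35.5],80],
    [[0,0,0],[0,0,-35.5],80],
    [[0,0,0],[0,0,-35.5],80],
  ],
)

```text
time: 27.43
tcp_pos: [0.4455, -0.0237, 0.0096]
tcp_rot: [3.14, -0.0, 1.251]
ft_force: [-0.3, -1.2, -0.3]
finger_gap: 0.0602
gripper_force: 0.0
```

Call:
apply_moves(
  increments=[
    [[0,0,0],[0,0,0],255],
    [[0,0,0],[0,0,0],255],
    [[0,0,0],[0,0,0],255],
    [[0,0,0],[0,0,0],255],
    [[0,0,0],[0,0,0],255],
    [[0,0,0],[0,0,0],255],
  ],
)

```text
time: 27.93
tcp_pos: [0.4446, -0.0235, 0.0087]
tcp_rot: [3.141, -0.0, 1.25]
ft_force: [-1.0, 0.7, 6.0]
finger_gap: 0.0337
gripper_force: 20.0
```

Call:
apply_moves(
  increments=[
    [[0,0,0],[0,0,30],255],
    [[0,0,0],[0,0,70],255],
    [[0,0,0],[0,0,110],255],
    [[0,0,0],[0,0,150],255],
    [[0,0,5],[0,0,170],255],
    [[0,0,11],[30,15,170],255],
    [[0,0,16.7],[60,30,170],255],
    [[0,0,16.7],[90,45,170],255],
  ],
)

```text
time: 28.6
tcp_pos: [0.5357, 0.022, 0.1793]
tcp_rot: [3.139, 0.0, 1.546]
ft_force: [0.3, -1.1, 0.6]
finger_gap: 0.0339
gripper_force: 20.0
```

Call:
apply_moves(
  increments=[
    [[0,0,0],[30,14,0],255],
    [[0,0,0],[55,25,0],255],
    [[0,0,0],[61,28,0],255],
    [[0,0,0],[61,28,-5],255],
    [[0,0,0],[61,28,-20],255],
    [[0,0,0],[61,28,-30],255],
    [[0,0,0],[61,28,-30],255],
    [[0,0,0],[61,28,-30],255],
  ],
)

```text
time: 29.27
tcp_pos: [0.5938, 0.0492, 0.1473]
tcp_rot: [-3.139, -0.0, 1.541]
ft_force: [-0.9, 0.8, -0.1]
finger_gap: 0.0336
gripper_force: 20.0
```

Call:
apply_moves(
  increments=[
    [[0,0,0],[0,0,-8],255],
    [[0,0,0],[0,0,-12],255],
    [[0,0,0],[0,0,-14.5],255],
    [[0,0,0],[0,0,-14.5],255],
    [[0,0,0],[0,0,-14.5],255],
  ],
)

```text
time: 29.68
tcp_pos: [0.5954, 0.0494, 0.1341]
tcp_rot: [3.141, 0.0, 1.542]
ft_force: [-0.5, -0.6, 0.5]
finger_gap: 0.0333
gripper_force: 20.0
```

Call:
apply_moves(
  increments=[
    [[0,0,0],[0,0,0],110],
    [[0,0,0],[0,0,0],110],
    [[0,0,0],[0,0,0],110],
    [[0,0,0],[0,0,15],110],
    [[0,0,0],[0,0,40],110],
    [[0,0,0],[0,0,80],80],
    [[0,0,0],[-30,0,110],80],
    [[0,0,0],[-60,10,110],80],
  ],
)

```text
time: 30.35
tcp_pos: [0.539, 0.0581, 0.2505]
tcp_rot: [3.13, 0.001, 1.54]
ft_force: [0.4, 0.1, 0.1]
finger_gap: 0.0603
gripper_force: 0.0
```

Call:
apply_moves(
  increments=[
    [[0,0,-7],[-40,10,0],80],
    [[0,0,-14],[-80,20,0],80],
    [[0,0,-21],[-120,30,0],80],
    [[0,0,-28],[-160,40,0],80],
    [[0,0,-33],[-160,40,0],80],
  ],
)

```text
time: 30.77
tcp_pos: [0.3689, 0.1013, 0.2426]
tcp_rot: [-3.139, 0.001, 0.962]
ft_force: [1.2, -0.2, -0.5]
finger_gap: 0.0604
gripper_force: 0.0
```

Run:
```python
from mounts import *
o=manip.get_obs();print(o['time'],o['tcp_pos'],np.degrees(o['tcp_rot']),o['ft_force'],o['finger_gap'])
mounts()
```

```text
30.7667 [0.36886841 0.10131842 0.24258918] [-1.79825366e+02  6.38977852e-02  5.51147402e+01] [ 1.18206376 -0.19721763 -0.49778588] 0.06039453850194906
[251.7 181.5] centre [615.9 132.6] size [38.9 45.1] ang 89.9
[266.4 182.2] centre [611.3  87.9] size [38.8 42. ] ang 89.9
[281.6 182.4] centre [609.7  41.6] size [41.8 39. ] ang 89.9
[322.2 223.1] centre [489.1 -76.7] size [37.4 37. ] ang 55.8
side [([266.1, 180.9], 168), ([316.8, 203.5], 69), ([201.7, 227.2], 41)]
```

Three placed. D was knocked to (0.489, -0.077), close to the fixture and wrench, so I'll grasp it with the hand tilted away, slide it clear, and regrasp.

Call:
apply_moves(
  increments=[
    [[0,0,-7],[0,-25,0],80],
    [[0,0,-14],[20,-50,0],80],
    [[0,0,-21],[40,-75,0],80],
    [[0,0,-28],[60,-100,0],80],
    [[0,0,-35],[80,-125,0],80],
    [[0,0,-42],[95,-150,0],80],
    [[0,0,-49],[113,-177,0],80],
    [[0,0,-56],[113,-177,0],80],
  ],
)

```text
time: 31.53
tcp_pos: [0.4918, -0.0828, 0.2435]
tcp_rot: [3.14, -0.001, -0.018]
ft_force: [-0.4, -0.0, -0.3]
finger_gap: 0.0604
gripper_force: 0.0
```

Call:
apply_moves(
  increments=[
    [[0,0,-7],[0,0,-10],80],
    [[0,0,-14],[0,0,-20],80],
    [[0,0,-21],[0,0,-30],80],
    [[0,0,-28],[0,0,-40],80],
    [[0,0,-33.3],[0,0,-50],80],
    [[0,0,-33.3],[0,0,-50],80],
  ],
)

```text
time: 32.03
tcp_pos: [0.4881, -0.0778, 0.1915]
tcp_rot: [3.141, 0.004, -0.594]
ft_force: [0.2, 0.9, -0.9]
finger_gap: 0.0607
gripper_force: 0.0
```

Call:
apply_moves(
  increments=[
    [[-4,-5.5,0],[0,0,-20],80],
    [[-8,-11,0],[0,0,-40],80],
    [[-11.2,-16.5,0],[0,0,-70],80],
    [[-11.2,-16.5,0],[0,0,-100],80],
    [[-11.2,-16.5,0],[0,0,-130],80],
    [[-11.2,-16.5,0],[0,0,-150],80],
    [[-11.2,-16.5,0],[0,0,-150],80],
    [[-11.2,-16.5,0],[0,0,-150],80],
  ],
)

```text
time: 32.7
tcp_pos: [0.4885, -0.0777, 0.0433]
tcp_rot: [3.138, -0.346, -0.589]
ft_force: [-0.1, -0.3, 0.7]
finger_gap: 0.0605
gripper_force: 0.0
```

Run:
```python
from mounts import *
o=manip.get_obs();print(o['time'],o['tcp_pos'],np.degrees(o['tcp_rot']),o['ft_force'],o['finger_gap'])
from scipy.spatial.transform import Rotation as R
print(R.from_euler('xyz',o['tcp_rot']).as_matrix().round(3))
pic([('side',(260,140,370,222))],'pics/z8.png',800)
```

```text
32.7 [ 0.4884525  -0.07771534  0.04326916] [179.8148054  -19.82234881 -33.74600125] [-0.05391401 -0.29997451  0.69973019] 0.06047828225478416
[[ 0.782 -0.556  0.28 ]
 [-0.523 -0.831 -0.191]
 [ 0.339  0.003 -0.941]]
```

View pics/z8.png

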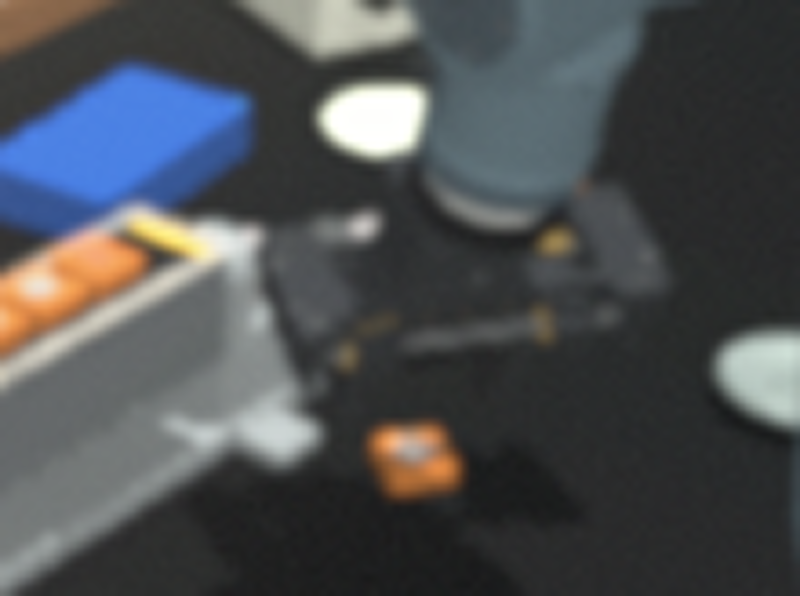

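The picture shows the mount at zoom (415,460) with the tilted fingers above it. I'm descending carefully.

Call:
apply_moves(
  increments=[
    [[0,0,0],[-3,2,-5],80],
    [[0,0,0],[-3,2,-10],80],
    [[0,0,0],[-3,2,-15],80],
    [[0,0,0],[-3,2,-20],80],
    [[0,0,0],[-3,2,-20],80],
  ],
)

```text
time: 33.17
tcp_pos: [0.4849, -0.0753, 0.0231]
tcp_rot: [3.14, -0.347, -0.592]
ft_force: [-0.1, 0.2, 1.9]
finger_gap: 0.0605
gripper_force: 0.0
```

Call:
apply_moves(
  increments=[
    [[0,0,0],[0,0,-4],80],
    [[0,0,0],[0,0,-8],80],
    [[0,0,0],[0,0,-12],80],
    [[0,0,0],[0,0,-12],80],
    [[0,0,0],[0,0,-12],80],
  ],
)

```text
time: 33.58
tcp_pos: [0.485, -0.0753, 0.0113]
tcp_rot: [3.14, -0.347, -0.592]
ft_force: [0.2, -0.2, 0.6]
finger_gap: 0.0606
gripper_force: 0.0
```

Call:
apply_moves(
  increments=[
    [[0,0,0],[0,0,0],255],
    [[0,0,0],[0,0,0],255],
    [[0,0,0],[0,0,0],255],
    [[0,0,0],[0,0,0],255],
    [[0,0,0],[0,0,0],255],
    [[0,0,0],[0,0,0],255],
  ],
)

```text
time: 34.08
tcp_pos: [0.4855, -0.0755, 0.0119]
tcp_rot: [3.14, -0.348, -0.593]
ft_force: [-0.7, 0.1, 0.7]
finger_gap: 0.0333
gripper_force: 19.9
```

Call:
apply_moves(
  increments=[
    [[0,0,0],[-8,0,0.5],255],
    [[0,0,0],[-16,0,0.5],255],
    [[0,0,0],[-24,0,0.5],255],
    [[0,0,0],[-32,0,0.5],255],
    [[0,0,0],[-40,0,0.5],255],
    [[0,0,0],[-48,0,0.5],255],
    [[0,0,0],[-48,0,0],255],
    [[0,0,0],[-48,0,0],255],
  ],
)

```text
time: 34.75
tcp_pos: [0.4364, -0.0754, 0.0119]
tcp_rot: [3.14, -0.348, -0.593]
ft_force: [-0.8, 0.4, 0.4]
finger_gap: 0.0333
gripper_force: 19.9
```

Call:
apply_moves(
  increments=[
    [[0,0,0],[0,0,0],80],
    [[0,0,0],[0,0,0],80],
    [[0,0,0],[0,0,0],80],
    [[0,0,0],[0,0,20],80],
    [[4,5.5,0],[0,0,60],80],
    [[8,11,0],[0,0,100],80],
    [[11.2,16.5,0],[0,0,140],80],
    [[11.2,16.5,0],[0,0,170],80],
  ],
)

```text
time: 35.42
tcp_pos: [0.4365, -0.0753, 0.1619]
tcp_rot: [-3.141, 0.007, -0.592]
ft_force: [1.9, -0.7, -0.9]
finger_gap: 0.0603
gripper_force: 0.0
```

Call:
apply_moves(
  increments=[
    [[0,0,7],[-10,35,0],80],
    [[0,0,14],[-20,70,0],80],
    [[0,0,21],[-30,105,0],80],
    [[0,0,28],[-40,140,0],80],
    [[0,0,35],[-50,175,0],80],
    [[0,0,42],[-50,200,0],80],
    [[0,0,49],[-50,200,0],80],
    [[0,0,56],[-50,200,0],80],
  ],
)

```text
time: 36.08
tcp_pos: [0.387, 0.1257, 0.1609]
tcp_rot: [-3.141, -0.0, 0.394]
ft_force: [-0.0, -0.4, -0.7]
finger_gap: 0.0604
gripper_force: 0.0
```

Run:
```python
from mounts import *
o=manip.get_obs();print(o['time'],o['tcp_pos'],np.degrees(o['tcp_rot']),o['ft_force'],o['finger_gap'])
mounts()
```

```text
36.0833 [0.38702711 0.12569434 0.16086195] [-1.79992814e+02 -4.03106940e-03  2.25974257e+01] [-0.01491973 -0.36147747 -0.74936555] 0.06042448478582038
[251.8 181.6] centre [614.4 132.6] size [38.9 42.1] ang 89.9
[266.4 182.2] centre [611.3  87.9] size [38.8 42. ] ang 89.9
[281.6 182.4] centre [609.7  41.6] size [41.8 39. ] ang 89.9
[322.3 239.4] centre [440.5 -76.7] size [38.3 37.8] ang 53.9
side [([334.5, 165.9], 100), ([266.2, 180.8], 168), ([328.1, 208.5], 74), ([201.7, 227.2], 41)]
```

Call:
apply_moves(
  increments=[
    [[0,0,7],[8,-35,0],80],
    [[0,0,14],[16,-70,0],80],
    [[0,0,21],[24,-105,0],80],
    [[0,0,28],[35,-140,-10],80],
    [[0,0,32.4],[45,-175,-30],80],
    [[0,0,32.4],[53,-203,-60],80],
    [[0,0,32.4],[53,-203,-95],80],
    [[0,0,32.4],[53,-203,-120],80],
  ],
)

```text
time: 36.85
tcp_pos: [0.4409, -0.082, 0.0392]
tcp_rot: [3.14, 0.0, 0.941]
ft_force: [-0.7, 0.5, -0.3]
finger_gap: 0.0605
gripper_force: 0.0
```

Call:
apply_moves(
  increments=[
    [[0,0,0],[0,0,-12],80],
    [[0,0,0],[0,0,-24],80],
    [[0,0,0],[0,0,-32.5],80],
    [[0,0,0],[0,0,-32.5],80],
    [[0,0,0],[0,0,-32.5],80],
  ],
)

```text
time: 37.27
tcp_pos: [0.4404, -0.079, 0.0084]
tcp_rot: [-3.141, 0.0, 0.948]
ft_force: [-0.3, 0.2, -0.4]
finger_gap: 0.0603
gripper_force: 0.0
```

Call:
apply_moves(
  increments=[
    [[0,0,0],[0,0,0],255],
    [[0,0,0],[0,0,0],255],
    [[0,0,0],[0,0,0],255],
    [[0,0,0],[0,0,0],255],
    [[0,0,0],[0,0,0],255],
    [[0,0,0],[0,0,0],255],
  ],
)

```text
time: 37.77
tcp_pos: [0.4409, -0.079, 0.009]
tcp_rot: [3.141, -0.0, 0.95]
ft_force: [-1.5, 0.5, 5.7]
finger_gap: 0.0335
gripper_force: 20.0
```

Call:
apply_moves(
  increments=[
    [[0,0,0],[0,0,30],255],
    [[0,0,0],[0,0,70],255],
    [[0,0,0],[0,0,110],255],
    [[0,0,6],[0,0,150],255],
    [[0,0,12],[0,0,170],255],
    [[0,0,18],[30,15,170],255],
    [[0,0,24],[60,30,170],255],
    [[0,0,30],[90,45,170],255],
  ],
)

```text
time: 38.43
tcp_pos: [0.5319, -0.0335, 0.1795]
tcp_rot: [3.139, 0.001, 1.478]
ft_force: [-0.1, -0.3, -1.1]
finger_gap: 0.0335
gripper_force: 20.0
```

Call:
apply_moves(
  increments=[
    [[0,0,3.9],[30,20,0],255],
    [[0,0,3.9],[58,38,0],255],
    [[0,0,3.9],[64,43,0],255],
    [[0,0,3.9],[64,43,-5],255],
    [[0,0,3.9],[64,43,-20],255],
    [[0,0,3.9],[64,43,-30],255],
    [[0,0,3.9],[64,43,-30],255],
    [[0,0,3.9],[64,43,-30],255],
  ],
)

```text
time: 39.1
tcp_pos: [0.593, 0.0086, 0.1475]
tcp_rot: [-3.139, -0.0, 1.541]
ft_force: [0.4, -0.2, -0.2]
finger_gap: 0.0335
gripper_force: 20.0
```

Call:
apply_moves(
  increments=[
    [[0,0,0],[0,0,-8],255],
    [[0,0,0],[0,0,-12],255],
    [[0,0,0],[0,0,-14.5],255],
    [[0,0,0],[0,0,-14.5],255],
    [[0,0,0],[0,0,-14.5],255],
  ],
)

```text
time: 39.52
tcp_pos: [0.5946, 0.0089, 0.1344]
tcp_rot: [3.141, 0.0, 1.542]
ft_force: [-1.6, -0.3, 2.3]
finger_gap: 0.0337
gripper_force: 20.0
```

Call:
apply_moves(
  increments=[
    [[0,0,0],[0,0,0],110],
    [[0,0,0],[0,0,0],110],
    [[0,0,0],[0,0,0],110],
    [[0,0,0],[0,0,15],110],
    [[0,0,0],[0,0,40],110],
    [[0,0,0],[0,0,80],80],
    [[0,0,0],[-30,0,110],80],
    [[0,0,0],[-60,0,110],80],
  ],
)

```text
time: 40.18
tcp_pos: [0.538, 0.0084, 0.2507]
tcp_rot: [3.13, 0.002, 1.542]
ft_force: [0.4, 0.3, 0.6]
finger_gap: 0.0602
gripper_force: 0.0
```

Call:
apply_moves(
  increments=[
    [[0,0,0],[-40,10,0],80],
    [[0,0,0],[-80,20,0],80],
    [[0,0,0],[-120,30,0],80],
    [[0,0,0],[-150,40,0],80],
    [[0,0,0],[-150,40,0],80],
    [[0,0,0],[-150,40,0],80],
  ],
)

```text
time: 40.68
tcp_pos: [0.384, 0.0495, 0.2444]
tcp_rot: [3.139, 0.0, 1.543]
ft_force: [0.5, 0.5, 0.4]
finger_gap: 0.0603
gripper_force: 0.0
```

Run:
```python
from mounts import *
o=manip.get_obs();print(o['time'],o['tcp_pos'],o['ft_force'])
pic([('top',(205,160,405,220)),('side',(230,140,370,205))],'pics/z9.png',740)
```

```text
40.6833 [0.3840125  0.04951547 0.24442775] [0.4912826  0.53946852 0.3795637 ]
```

View pics/z9.png

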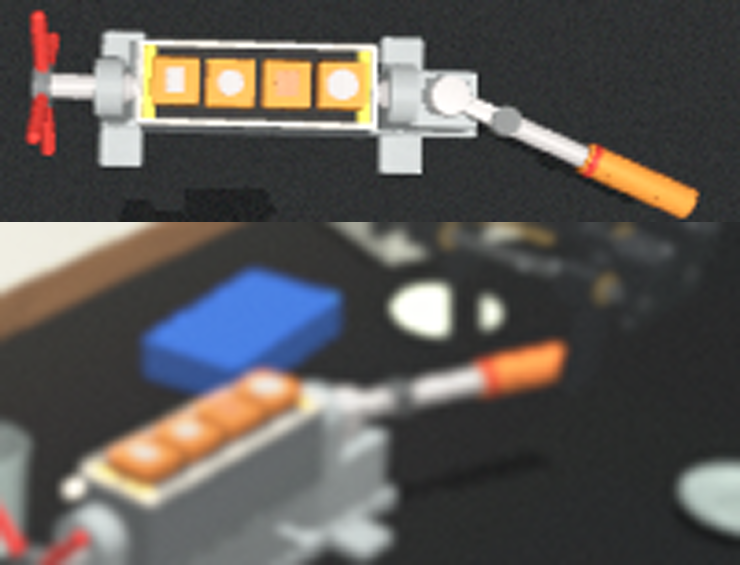

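All four mounts lie flat inside the lips (top zoom (176,82), (231,83), (288,84), (343,84)), and the wrench is straight at the tight angle. Handing in.

```bash
python3 -c "
from station import manip
print(manip.sign_off())"
```

```text
the job is handed in; nothing more can be done
None
```

I handed the job in after about 41 s of robot time: the bed faces up, the clamp is tight with the wrench straight, the bed was blown clean and the duster cap released, and all four mounts lie flat on the bed; no verdict was returned.

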